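# Swap the power brick in the desk drawer for the box of cards

### The arm

A 6-joint arm with a two-finger parallel gripper is mounted at the origin on a cart in front of the work surface, level with it; the furniture and walls round the work are solid. World frame = base frame: x ahead of the robot, y to its left, z up, the work surface at z = 0. Lengths are in m, angles in degrees, forces in N, time in s.
With the tool pointing down it reaches from about 0.4 to 0.825 m from the base axis. Payload 7 kg.
Tool frame: the origin (TCP) lies midway between the tips of the shut fingers; the grasp point (between the pads) lies ctrl.grasp_offset behind it (ctrl.grasp_offset is the distance from the TCP to the grasp point, in m); z points along the fingers, y is the line along which they close (so a half turn about z gives the same grasp; the last joint's range is limited). The gripper opens to 88 mm and grips with 3 to 60 N. Pads are 19 mm wide; open, the fingers measure 130 mm over their backs; the gripper's body (78 mm by 193 mm) begins 47 mm behind the grasp point.
Start: joints at [-49.097, 20.546, 0.682, 0, -70.136, -16.507], TCP at [0.279, -0.615, 0.227] pointing down, gripper open.
Joint ranges: [-176.03, 176.03], [-82.01, 121.73], [-58.28, 71.71], [-173.87, 95.51], [-174.79, -0.11], [-173.66, 173.66]. Speed limits (degrees/s): [136.94, 136.94, 172.46, 180, 180, 180].

### API

Orientations are given as [roll, pitch, yaw] about the fixed x, y, z axes, in that order (R = Rz(yaw) Ry(pitch) Rx(roll)).
In Python, from plant import ctrl gives the robot as it stands. The module is installed in compiled form; this text tells all that it offers.
- The arm moves only by the tool send_rows, never from a script. Its argument "increments" is a list that holds one entry, the list of rows, each a list of 4 numbers: the shift along the world's x, y, z normalised to -1 to 1, where 1 is 0.2 m, then the turn about the world's z normalised to -1 to 1, where 1 is 1.5 rad. In form: [[[x, y, z, roll], ...]]. A call has 1 to 12 rows; each row is the pose to reach, as a shift and turn from the pose commanded when the call began; what a row does not reach only later rows make up. A row lasts 1/8 s, in which the tool goes at most 62.5 mm and 10.7 degrees, less where a joint would pass 70% of its speed; a pose out of reach is approached as far as the arm can. A call with a number of a shift or a turn outside -1 to 1 is refused whole. A call with a gripper value outside its range is refused whole. "jaw" is the opening, from 0 (shut) to 1 (fully open), set as the call begins (left out, the last holds). The fingers move at their own pace and stop on an object; the grip force is fixed at half the most. Time passes only in rows, so rows that repeat a pose let the fingers close. It gives the time, the measured TCP pose, the force, the opening and the grip force at its end, in the units of the state.
- ctrl.get_obs(): the state, without advancing time (a new reading comes with each control period).
- ctrl.snapshot(name): name is "side" or "top"; returns the picture (480x640x3 uint8, red, green, blue); there is no depth.
- ctrl.calibration(name): a dict with "mtx" (3x3 intrinsics, pixels), "eye" and "attitude" of the camera in the world. Camera axes: x right, y up, looking along -z (the intrinsics and any distortion apply to the point x, -y, -z); pixel columns grow to the right and rows downward; lengths in m; the calibration is good to about 2 mm. A picture is of the moment at which its call begins. calibration takes no time and is no camera call.
- ctrl.close_job(): hands the job in; it is judged then, once.
Trained networks look in the newest picture that a camera, given by its name, has taken for a name from the list of things; names that differ only in an ending like _2 or _b are one class to them, and where a whole thing is asked for, a point or a joint stands for the part that bears it (a point fixed in the world has none). Each returns a list of dicts, best first, with "conf" (0 to 1); they miss things now and then, are a little off and sometimes report something else, mostly with a low value. They report only what shows in the picture. A call takes as long as a camera call.
- ctrl.trace(thing, camera): "mask" (480x640 bool, what is visible of it) and "bbox" ([left, top, right, bottom] in pixels, round what is visible of it).
- ctrl.spot_point(thing, camera): "pixel" ([row, column] in pixels: a listed point, or the origin of a listed thing).
The state is a dict: "clock": time; "joint_pos": joint angles; "qvel": joint speeds; "tau": joint torques, N m; "tool_pos": TCP position; "orientation": TCP orientation; "force": force on the tool from outside, world axes, zero at the start; "moment": the same for the moment, N m; "opening": finger opening in m; "gripper_force": force on a finger pad.
Only numpy, scipy, OpenCV 4.12 (cv2) and the standard library are available. Lean on these libraries where they do the work, as an engineer would, in place of code of your own. Each camera call takes 0.05 s, during which the arm holds its last target. There are 200 camera calls.

### The job

Pull the drawer of the small wooden unit all the way out to its stop. Take the black power brick out of it and lay it gently, flat, on the notebook, then set the box of name cards gently and flat inside the drawer, and finally push the drawer fully shut. Leave the mug, the tape roll and the calculator where they are.

Things in the scene. Friction and masses are not known exactly. Their poses are not given: they have to be found in the camera images.
- drawer_unit: fixed low wooden drawer unit on the worktop, 220 deep (x) x 190 wide (y) x 90 high, with one drawer. Origin: centre of its underside; its own x axis points from the front to the back, so the drawer slides out along its -x; y to its left seen from the robot, z up. Its top panel covers everything behind its front plane at x = -110.
- drawer (a joint): how far the drawer is out, in m: 0 fully shut, 0.150 at its stop. It starts shut or up to 0.012 open. It slides stiffly (about 1.5 N) and stays where it is left.
- drawer_handle (a point): middle of the drawer's steel bar handle, at z = 66 above the worktop (24 below the unit's top): a level round bar 10 thick and 100 long along the unit's y on a post at each end, its middle line 45 in front of the outer face of the drawer's 12 mm thick front (front 76 tall, its top edge at z = 84). It moves with the drawer; its axes are the unit's.
- drawer_in (a point): point on the drawer's inner floor, z = 16 above the worktop, on the drawer's middle line; it moves with the drawer and its axes are the unit's. The inside reaches from 65 in front of it (-x, back of the drawer's front) to 139 behind it, and 78 to either side; side walls are 44 high above the floor. With the drawer at its stop this point is 85 in front of the unit's top panel.
- power_brick: black laptop power brick, 46 (its x) x 102 (its y) x 29 high, 0.19 kg; origin: centre of its underside. It starts in the drawer, flat, its long axis roughly along the drawer's sliding direction, near drawer_in.
- notebook: closed teal notebook lying flat on the worktop or on the edge of a 2 mm thin grey mouse mat, 210 (its x) x 152 (its y), loose, 0.24 kg, its cover 11 above its own underside; origin: centre of its underside, z up.
- card_box: closed carton of name cards, white with a brown lower part, 97 (its x) x 61 (its y) x 34 high, 0.14 kg; origin: centre of its underside. It starts flat on the worktop or the thin mouse mat to the right of the drawer unit; it and the notebook may have changed places.
- tape_roll: bystander: roll of tan packing tape lying flat, about 92 across and 48 high, on the robot's side of the card box; origin: centre of its underside
- mug: bystander: white mug, 82 across, 94 high, with a handle; origin: under the middle of mug and handle together
- calculator: bystander: flat pocket calculator, 130 (its x) x 80 x 14; origin: centre of its underside

How it is judged:
By the outcome, as a careful person would: the job done as asked, in the order asked, and still so for the second after the job is handed in, with the robot touching nothing.
It also fails if it takes over 72 s, if anything falls off the work surface, if the arm or the gripper's body presses on something with over 40 N, if the wrist force passes 120 N, or if a joint passes its speed limit or range.

## Working session

There is one attempt and no reset: what is moved stays moved. The work goes in short steps, Python scripts to look and compute and a tool call to move; the robot and the scene stay as the last step left them, time stands still between calls to the robot, and variables do not carry over. Pictures are saved under pics/ and viewed, at most 10 in all, crops included, and the job is handed in when it is done.

Besides the shell and the picture viewer there is one more tool, called after "Call:" as name([rows], argument=value, ...), one row to a line, values as JSON. send_rows: Moves the arm, as the interface text tells. Its arguments: {"type":"object","properties":{"increments":{"type":"array"},"jaw":{"type":"number"}},"required":["increments"]}

```bash
mkdir -p pics; cat > h.py <<'E'
import numpy as np, cv2
from scipy.spatial.transform import Rotation as R
from plant import ctrl
def cam(n):
    c=ctrl.calibration(n); return c
def rot(c):
    a=np.array(c["attitude"],float)
    return a if a.shape==(3,3) else R.from_euler('xyz',a,degrees=True).as_matrix()
def px2w(n,u,v,z):
    c=cam(n);K=np.array(c["mtx"]);d=np.linalg.inv(K)@[u,v,1.]
    d=rot(c)@[d[0],-d[1],-d[2]];e=np.array(c["eye"]);return e+d*(z-e[2])/d[2]
def w2px(n,p):
    c=cam(n);q=rot(c).T@(np.array(p)-c["eye"]);q=np.array(c["mtx"])@[q[0],-q[1],-q[2]];return q[:2]/q[2]
def snap(n,f=None):
    im=ctrl.snapshot(n)
    if f: cv2.imwrite('pics/'+f,im[:,:,::-1])
    return im
def rect(thing,n,z):
    r=ctrl.trace(thing,n)
    if not r: return None
    m=r[0]["mask"].astype(np.uint8);cs,_=cv2.findContours(m,0,1);c=max(cs,key=cv2.contourArea)[:,0,:]
    w=np.array([px2w(n,u,v,z)[:2] for u,v in c],np.float32)
    (x,y),(a,b),t=cv2.minAreaRect(w)
    if a<b:a,b,t=b,a,t+90
    return r[0]["conf"],r[0]["bbox"],np.round([x,y,a,b,t],4)
E
python3 - <<'E'
from h import *
for n in("side","top"):
    print(n,ctrl.calibration(n));snap(n,n+"0.png")
print(ctrl.get_obs(),ctrl.grasp_offset)
for t,z in(("notebook",.011),("card_box",.034),("tape_roll",.048),("mug",.094),("calculator",.014),("drawer_unit",.09)):
    for n in("top","side"):
        print(t,n,rect(t,n,z))
for n in("top","side"):
    for t,z in(("drawer_handle",.066),("card_box",0),("notebook",0)):
        r=ctrl.spot_point(t,n)
        for q in r[:2]: print(t,n,q,px2w(n,q["pixel"][1],q["pixel"][0],z))
E
```

```text
side {'mtx': array([[494.41645971,   0.        , 321.71406708],
       [  0.        , 494.41645971, 237.743318  ],
       [  0.        ,   0.        ,   1.        ]]), 'eye': array([ 0.46359391, -1.31143026,  0.96994854]), 'attitude': array([56.07463282, -1.22423977, -2.94787042])}
top {'mtx': array([[599.15088835,   0.        , 322.69098903],
       [  0.        , 599.15088835, 235.2658577 ],
       [  0.        ,   0.        ,   1.        ]]), 'eye': array([-0.29251966, -0.33756544,  1.66566566]), 'attitude': array([ 30.21173604,  -0.41746751, -67.80306225])}
{'clock': 0.1, 'joint_pos': array([-4.90951536e+01,  2.05873490e+01,  6.39487483e-01, -1.65793049e-02,
       -7.01365099e+01, -1.65074777e+01]), 'qvel': array([-0.05761089, -0.05935106,  0.10655216,  0.00502025, -0.0616104 ,
        0.02132125]), 'tau': array([-1.46864400e-03, -5.84161305e+01,  2.93751884e+01,  7.01547414e+00,
        1.02115722e-02, -4.15409863e-05]), 'tool_pos': array([ 0.27861301, -0.61433929,  0.22572335]), 'orientation': array([ 1.79914677e+02, -9.03129715e-03, -1.55608269e+02]), 'force': array([ 0.24293
[... 1410 characters left out ...]
,  0.1766,  0.3288,  0.2188, 82.8488]))
drawer_handle top {'pixel': [220.4, 254.1], 'conf': 0.58} [0.54222373 0.22246264 0.066     ]
card_box top {'pixel': [310.9, 435.6], 'conf': 0.6} [ 0.49625528 -0.39483069  0.        ]
notebook top {'pixel': [290.9, 353.8], 'conf': 0.94} [ 0.46436553 -0.1444333   0.        ]
drawer_handle side {'pixel': [209.8, 313.8], 'conf': 0.79} [0.53291455 0.20933951 0.066     ]
drawer_handle side {'pixel': [256.2, 342.5], 'conf': 0.35} [ 0.61138906 -0.07391856  0.066     ]
card_box side {'pixel': [348.2, 303.3], 'conf': 0.93} [ 4.83065431e-01 -3.92150493e-01 -1.11022302e-16]
notebook side {'pixel': [288.7, 297.4], 'conf': 0.75} [ 0.47013515 -0.14809302  0.        ]
```

```bash
python3 - <<'E'
import cv2
a=cv2.imread('pics/top0.png');b=cv2.imread('pics/side0.png')
cv2.imwrite('pics/a.png',cv2.resize(a[130:380,150:470],(768,600),interpolation=cv2.INTER_CUBIC))
cv2.imwrite('pics/b.png',cv2.resize(b[165:385,210:430],(600,600),interpolation=cv2.INTER_CUBIC))
E
```

```text
(no output)
```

View pics/a.png

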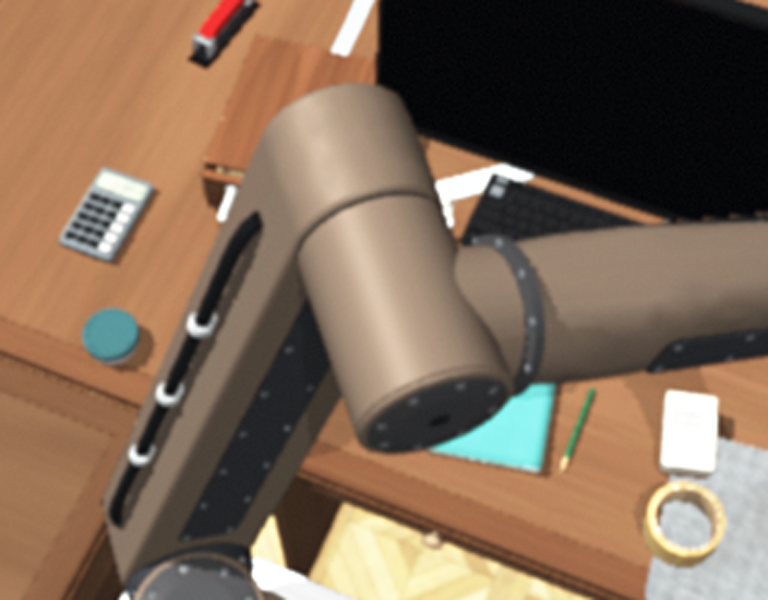

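View pics/b.png

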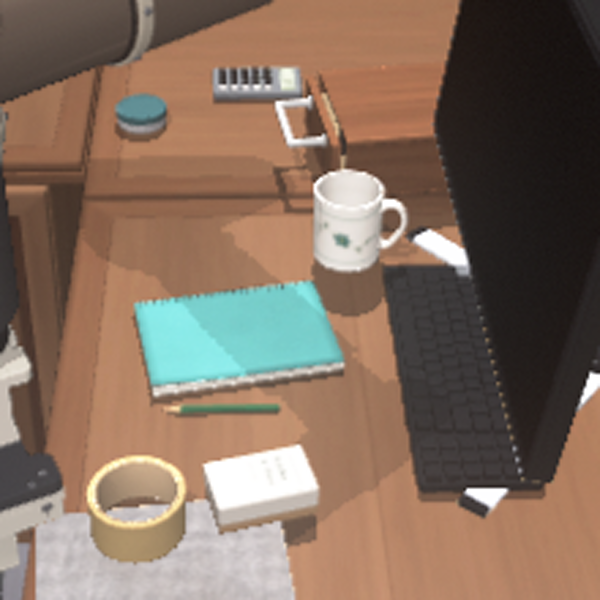

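The pictures show everything: the side view has the handle bar (crop 283,102 to 293,145), mug, notebook left of the pencil, and the card box beside the tape roll, partly on the mat's edge. The arm hides much of the top view. Next I'll refine the handle and unit yaw.

```bash
python3 - <<'E'
from h import *
f=lambda u,v:(210+u*220/600,165+v*220/600)
P=lambda nm,u,v,z:print(nm,np.round(px2w("side",*f(u,v),z),4))
P("bar far",283,102,.066);P("bar near",293,145,.066)
P("front edge far",318,72,.084);P("front edge near",345,165,.084)
P("unit top far",325,72,.09);P("near",346,138,.09); P("topright near",437,135,.09)
P("mugbase",347,265,0);P("mugtop",347,190,.094);P("mughandle",398,222,.05)
P("kbd tl",388,268,.015);P("kbd bl",420,488,.015)
P("pencil",165,409,.003);P("pencil",278,408,.003)
for c,z in (((203,462),.034),((308,447),.034),((319,487),.034),((217,523),.034)):P("card",*c,z)
for c,z in (((135,303),.011),((312,284),.011),((343,365),.011),((153,390),.011)):P("nb",*c,z)
b=cv2.imread('pics/side0.png')
cv2.imwrite('pics/c.png',cv2.resize(b[180:240,295:375],(800,600),interpolation=cv2.INTER_CUBIC))
E
```

```text
bar far [0.5348 0.2623 0.066 ]
bar near [0.5434 0.1522 0.066 ]
front edge far [0.5844 0.3125 0.084 ]
front edge near [0.6034 0.0755 0.084 ]
unit top far [0.5932 0.3014 0.09  ]
near [0.6085 0.129  0.09  ]
topright near [0.7242 0.1343 0.09  ]
mugbase [ 0.602  -0.0163  0.    ]
mugtop [0.6    0.0052 0.094 ]
mughandle [0.6625 0.0011 0.05  ]
kbd tl [ 0.6479 -0.0434  0.015 ]
kbd bl [ 0.6426 -0.3963  0.015 ]
pencil [ 0.3927 -0.2654  0.003 ]
pencil [ 0.5102 -0.2672  0.003 ]
card [ 0.434  -0.3742  0.034 ]
card [ 0.536  -0.3569  0.034 ]
card [ 0.5436 -0.4102  0.034 ]
card [ 0.4476 -0.452   0.034 ]
nb [ 0.3533 -0.0975  0.011 ]
nb [ 0.5567 -0.0669  0.011 ]
nb [ 0.5822 -0.2105  0.011 ]
nb [ 0.3798 -0.2447  0.011 ]
```

View pics/c.png

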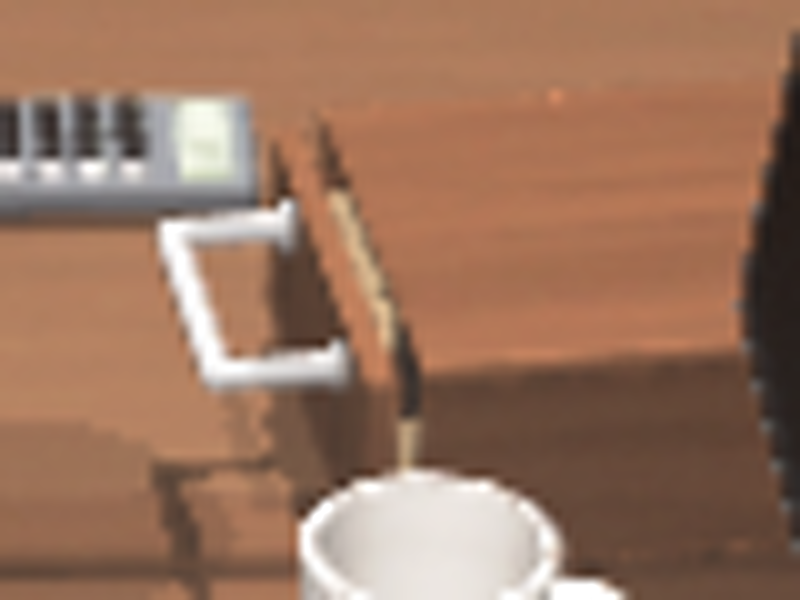

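The crop shows the bar from pixel (312.2,202.8) to (316.2,217.8). That puts the handle centre near (0.5365, 0.206), the unit yaw near 5° and the drawer about 8 mm open, all consistent with the given sizes. Moving to hover above the handle.

Call:
send_rows([
  [[0.2,1,0.1,0.2],[0.2,1,0.1,0.2],[0.2,1,0.1,0.2],[0.2,1,0.1,0.2]],
], jaw=0.34)

```text
clock: 1.5
tool_pos: [0.3192, -0.4123, 0.2477]
orientation: [-179.9, 0.1, -138.3]
force: [0.5, -0.7, 0.5]
opening: 0.0531
gripper_force: 0.0
```

Call:
send_rows([
  [[0.2,1,0,0.2],[0.2,1,0,0.2],[0.2,1,0,0.2],[0.2,1,0,0.2]],
])

```text
clock: 2.0
tool_pos: [0.3594, -0.2124, 0.2471]
orientation: [-179.9, 0.1, -121.0]
force: [-0.4, -0.5, 0.6]
opening: 0.0294
gripper_force: 0.0
```

Call:
send_rows([
  [[0.2,1,0,0.2],[0.2,1,0,0.2],[0.2,1,0,0.2],[0.2,1,0,0.2]],
])

```text
clock: 2.5
tool_pos: [0.3996, -0.0118, 0.2469]
orientation: [-179.9, 0.0, -103.8]
force: [0.3, -0.2, 0.3]
opening: 0.0298
gripper_force: 0.0
```

Call:
send_rows([
  [[0.2,1,0,0.2],[0.2,1,0,0.2],[0.2,1,0,0.2],[0.2,1,0,0.2]],
])

```text
clock: 3.0
tool_pos: [0.4395, 0.1883, 0.2462]
orientation: [180.0, -0.0, -86.7]
force: [-0.1, -0.6, 0.5]
opening: 0.0297
gripper_force: 0.0
```

```bash
python3 - <<'E'
from h import *
for n in("top","side"):
    snap(n,n+"1.png")
    for q in ctrl.spot_point("drawer_handle",n)[:2]: print(n,q,px2w(n,q["pixel"][1],q["pixel"][0],.066))
    print(rect("drawer_handle",n,.066))
for t,z in(("notebook",.011),("card_box",.034)): print(t,rect(t,"top",z))
E
```

```text
top {'pixel': [221.5, 256.5], 'conf': 0.94} [0.54143644 0.21378843 0.066     ]
(0.81, [251.7, 201.3, 293.2, 230.0], array([5.71700e-01, 1.77100e-01, 1.34500e-01, 7.43000e-02, 9.85283e+01]))
side {'pixel': [213.2, 313.3], 'conf': 0.92} [0.53024992 0.18588091 0.066     ]
(0.8, [310.8, 192.7, 336.3, 233.7], array([5.61800e-01, 2.09700e-01, 2.45200e-01, 7.89000e-02, 9.43437e+01]))
notebook (0.72, [325.7, 254.5, 383.5, 326.0], array([ 0.466 , -0.15  ,  0.2156,  0.15  , 10.8219]))
card_box (0.94, [424.8, 292.6, 448.6, 329.7], array([ 0.4804, -0.3955,  0.1093,  0.0643, 14.5042]))
```

View pics/top1.png

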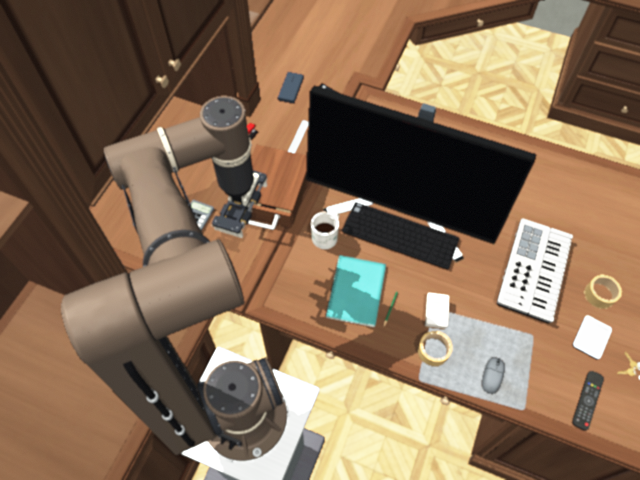

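The top view shows the gripper beside the handle, whose near end is visible at (276,227). The notebook at (357,290) and the card box at (437,308) are now fully visible. Descending over the bar.

Call:
send_rows([
  [[0.49,0.09,0,0.02],[0.49,0.09,-0.3,0.02],[0.49,0.09,-0.5,0.02],[0.49,0.09,-0.6,0.02],[0.49,0.09,-0.7,0.02],[0.49,0.09,-0.8,0.02],[0.49,0.09,-0.9,0.02],[0.49,0.09,-1,0.02],[0.49,0.09,-1,0.02]],
])

```text
clock: 4.53
tool_pos: [0.536, 0.2019, 0.0456]
orientation: [179.9, -0.1, -85.2]
force: [-0.6, -0.3, 0.4]
opening: 0.0297
gripper_force: 0.0
```

Call:
send_rows([
  [[0,0,0,0],[0,0,0,0],[0,0,0,0],[0,0,0,0]],
], jaw=0.0)

```text
clock: 5.03
tool_pos: [0.5371, 0.2035, 0.0474]
orientation: [-179.9, 0.0, -85.1]
force: [-1.3, -0.9, 5.7]
opening: 0.009
gripper_force: 29.9
```

Call:
send_rows([
  [[-0.1,-0.009,0,0],[-0.2,-0.018,0,0],[-0.3,-0.026,0,0],[-0.4,-0.035,0,0],[-0.5,-0.044,0,0],[-0.57,-0.05,0,0],[-0.63,-0.055,0,0],[-0.66,-0.058,0,0],[-0.68,-0.06,0,0],[-0.68,-0.06,0,0]],
])

```text
clock: 6.28
tool_pos: [0.399, 0.1859, 0.0471]
orientation: [179.8, -0.5, -85.1]
force: [1.4, -23.4, 23.8]
opening: 0.009
gripper_force: 29.9
```

The drawer slid at about 7–8° rather than 5°, which gives side force. I'll relax that sideways and then creep to the stop.

Call:
send_rows([
  [[0,-0.02,0,0.02],[0,-0.035,0,0.03],[0,-0.035,0,0.03]],
])

```text
clock: 6.65
tool_pos: [0.4019, 0.1859, 0.0474]
orientation: [-179.8, 0.2, -82.5]
force: [-1.0, 4.9, 3.5]
opening: 0.0087
gripper_force: 30.0
```

Call:
send_rows([
  [[-0.015,-0.002,0,0],[-0.03,-0.004,0,0],[-0.03,-0.004,0,0]],
])

```text
clock: 7.02
tool_pos: [0.3956, 0.1851, 0.0474]
orientation: [-179.9, 0.1, -82.5]
force: [-0.4, 5.8, 6.4]
opening: 0.009
gripper_force: 30.0
```

Call:
send_rows([
  [[-0.015,-0.002,0,0],[-0.025,-0.003,0,0],[-0.025,-0.003,0,0]],
])

```text
clock: 7.4
tool_pos: [0.3929, 0.1849, 0.0475]
orientation: [-179.7, 0.1, -82.4]
force: [17.8, -0.5, -6.5]
opening: 0.0087
gripper_force: 30.0
```

Call:
send_rows([
  [[-0.01,-0.002,0,0],[-0.02,-0.003,0,0],[-0.02,-0.003,0,0]],
])

```text
clock: 7.78
tool_pos: [0.3927, 0.1851, 0.0477]
orientation: [-179.3, 0.2, -82.3]
force: [48.7, -9.6, -28.2]
opening: 0.0093
gripper_force: 30.0
```

Call:
send_rows([
  [[0.02,0.003,0,0],[0.025,0.003,0,0],[0.025,0.003,0,0]],
])

```text
clock: 8.15
tool_pos: [0.393, 0.1847, 0.0475]
orientation: [-179.8, 0.1, -82.5]
force: [8.6, 2.5, 0.3]
opening: 0.0088
gripper_force: 30.0
```

Call:
send_rows([
  [[0,0,0,0],[0,0,0,0],[0,0,0,0]],
], jaw=0.34)

```text
clock: 8.52
tool_pos: [0.39, 0.1821, 0.0462]
orientation: [179.9, -0.1, -82.6]
force: [-0.6, -0.3, -0.2]
opening: 0.0286
gripper_force: 0.0
```

Call:
send_rows([
  [[0,0,0.1,0],[0,0,0.3,0],[0,0,0.6,0],[0,0,0.9,0],[0,0,1,0]],
])

```text
clock: 9.15
tool_pos: [0.3915, 0.1835, 0.2502]
orientation: [-179.8, 0.2, -82.5]
force: [0.4, 0.5, -0.5]
opening: 0.0301
gripper_force: 0.0
```

```bash
python3 - <<'E'
from h import *
for n in("top","side"):
    snap(n,n+"2.png")
    for t,z in(("drawer_handle",.066),("drawer_in",.016),("power_brick",.016)):
        for q in ctrl.spot_point(t,n)[:2]: print(n,t,q,px2w(n,q["pixel"][1],q["pixel"][0],z))
    print(rect("power_brick",n,.045))
b=cv2.imread('pics/side2.png')
cv2.imwrite('pics/d.png',cv2.resize(b[170:260,260:380],(800,600),interpolation=cv2.INTER_CUBIC))
E
```

```text
top drawer_handle {'pixel': [260.4, 242.9], 'conf': 0.63} [0.40145373 0.19263712 0.066     ]
top drawer_in {'pixel': [236.0, 259.2], 'conf': 0.88} [0.52183794 0.19987611 0.016     ]
top power_brick {'pixel': [233.2, 259.6], 'conf': 0.59} [0.53167689 0.20310813 0.016     ]
top power_brick {'pixel': [193.4, 274.9], 'conf': 0.48} [0.68976523 0.2215729  0.016     ]
(0.66, [245.9, 218.8, 270.7, 247.1], array([0.5177, 0.1955, 0.1016, 0.0512, 3.162 ]))
side drawer_handle {'pixel': [212.4, 273.8], 'conf': 0.76} [0.39090676 0.19357857 0.066     ]
side drawer_in {'pixel': [226.4, 306.0], 'conf': 0.59} [0.50442906 0.17791726 0.016     ]
side power_brick {'pixel': [223.0, 308.3], 'conf': 0.58} [0.51330833 0.20054394 0.016     ]
(0.83, [295.1, 215.7, 322.8, 226.6], array([5.156000e-01, 1.817000e-01, 1.004000e-01, 6.730000e-02,
       1.790745e+02]))
```

View pics/d.png

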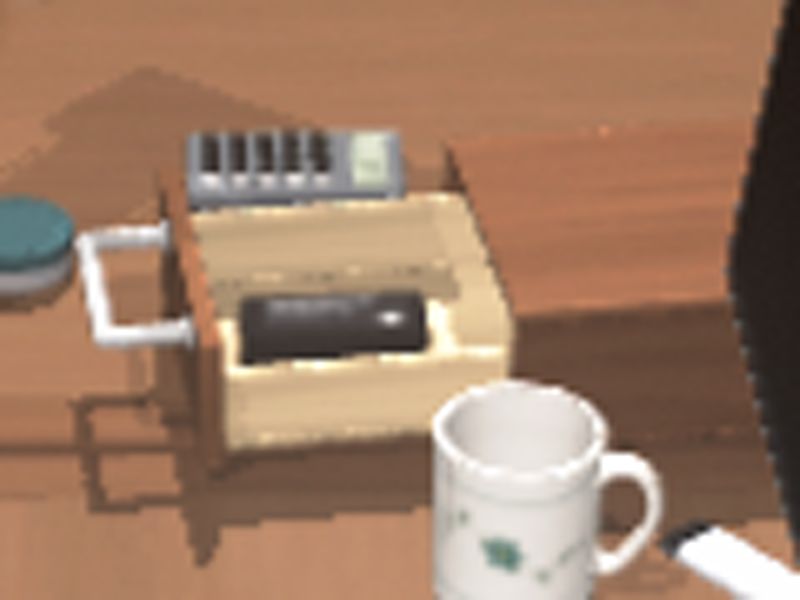

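The crop shows the drawer fully out with the brick flat inside (crop 240–428, 292–362), closer to its right wall. Checking the brick position with both cameras.

```bash
python3 - <<'E'
from h import *
f=lambda u,v:px2w("side",260+u*.15,170+v*.15,.045).round(4)
print("brick far top edge",f(246,295),f(424,291))
g=lambda u,v,z:px2w("side",260+u*.15,170+v*.15,z).round(4)
print("wall near top",g(222,375,.06),g(500,347,.06),"far",g(195,215,.06),g(455,192,.06))
r=ctrl.trace("power_brick","top")[0]["mask"];ys,xs=np.nonzero(r);print(xs.min(),xs.max(),ys.min(),ys.max(),r.sum())
# fit: render box mask
from scipy.optimize import minimize
def ren(p):
    x,y,t=p;m=np.zeros((480*4,640*4),np.uint8);pts=[]
    for z in(.016,.045):
        for a,b in((1,1),(1,-1),(-1,1),(-1,-1)):
            d=np.array([a*.051,b*.023]);c,s=np.cos(t),np.sin(t)
            pts.append(w2px("top",[x+c*d[0]-s*d[1],y+s*d[0]+c*d[1],z]))
    h=cv2.convexHull((np.array(pts)*4+2).astype(np.float32)).astype(np.int32)
    cv2.fillConvexPoly(m,h,255);return cv2.resize(m,(640,480),interpolation=cv2.INTER_AREA)/255.
o=minimize(lambda p:np.abs(ren(p)-r).sum(),[.52,.197,.06],method='Nelder-Mead',options=dict(initial_simplex=[[.52,.197,.06],[.53,.197,.06],[.52,.207,.06],[.52,.197,.2]]))
print(o.x,np.degrees(o.x[2]),o.fun)
print(ctrl.get_obs()["joint_pos"].round(1),ctrl.get_obs()["tool_pos"],ctrl.get_obs()["orientation"])
E
```

```text
brick far top edge [0.4725 0.2143 0.045 ] [0.5689 0.2169 0.045 ]
wall near top [0.4593 0.111  0.06  ] [0.6037 0.1353 0.06  ] far [0.445  0.2752 0.06  ] [0.5905 0.2989 0.06  ]
247 271 220 246 428
[0.51983688 0.19924882 0.07593364] 4.35067682623256 120.70196078431371
[ 51.5  -4.1 -26.2  -0.  -67.9 -44. ] [0.39061384 0.18266811 0.24586759] [ 1.79936272e+02 -6.01770447e-02 -8.25547825e+01]
```

Call:
send_rows([
  [[0.3,0.03,0,0.12],[0.6,0.05,0,0.25],[0.64,0.06,0,0.37],[0.64,0.06,0,0.5],[0.64,0.06,0,0.62],[0.64,0.06,-0.1,0.75],[0.64,0.06,-0.3,0.87],[0.64,0.06,-0.5,1],[0.64,0.06,-0.7,1],[0.64,0.06,-0.835,1],[0.64,0.06,-0.835,1]],
], jaw=0.8)

```text
clock: 11.08
tool_pos: [0.5174, 0.1938, 0.0773]
orientation: [179.8, 0.2, 3.4]
force: [0.0, 0.3, 0.3]
opening: 0.07
gripper_force: 0.0
```

```bash
python3 - <<'E'
from h import *
print(ctrl.get_obs()["tool_pos"],ctrl.get_obs()["orientation"])
b=snap("side","side3.png")
a=b[170:260,260:380,::-1]
cv2.imwrite('pics/e.png',cv2.resize(a,(800,600),interpolation=cv2.INTER_CUBIC))
E
```

```text
[0.51740981 0.19381663 0.07728038] [179.82740713   0.24541817   3.38093142]
```

View pics/e.png

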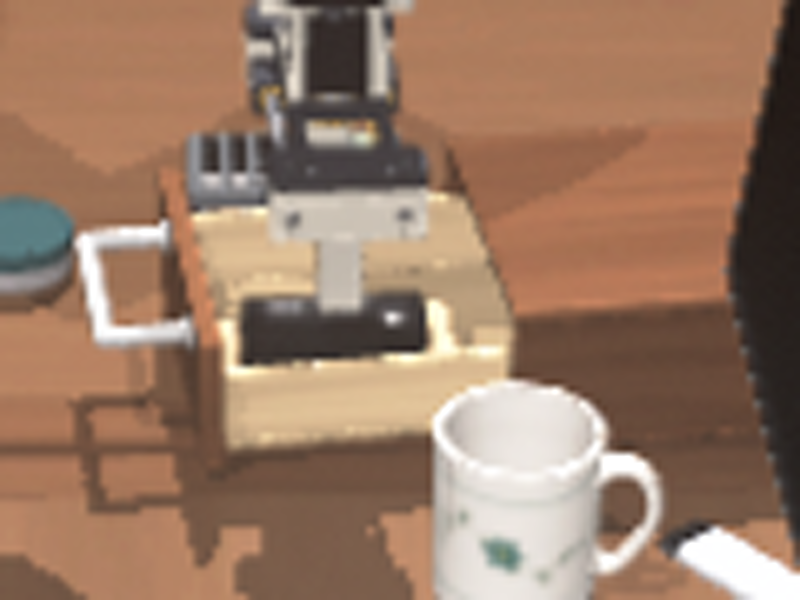

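The gripper is centred along the brick (finger at crop 340, brick mid 334), with the near finger in front of it. Descending and gripping.

Call:
send_rows([
  [[0,0,-0.1,0],[0,0,-0.18,0],[0,0,-0.24,0],[0,0,-0.28,0],[0,0,-0.28,0]],
])

```text
clock: 11.75
tool_pos: [0.5186, 0.1947, 0.0231]
orientation: [180.0, 0.0, 3.4]
force: [0.6, 0.2, -0.2]
opening: 0.0698
gripper_force: 0.0
```

Call:
send_rows([
  [[0,0,0,0],[0,0,0,0],[0,0,0,0],[0,0,0,0],[0,0,0,0]],
], jaw=0.2)

```text
clock: 12.38
tool_pos: [0.5191, 0.1952, 0.024]
orientation: [-180.0, -0.0, 3.4]
force: [-2.2, 1.3, 4.1]
opening: 0.0458
gripper_force: 30.0
```

Call:
send_rows([
  [[0,0,0.1,0],[0,0,0.3,0],[0,0,0.6,0],[0,0,0.8,0],[0,0,0.8,0]],
])

```text
clock: 13.0
tool_pos: [0.5201, 0.1957, 0.1869]
orientation: [-179.8, -0.3, 3.4]
force: [0.2, 0.1, -1.6]
opening: 0.0461
gripper_force: 30.0
```

Call:
send_rows([
  [[-0.04,-0.3,0,0.02],[-0.09,-0.6,0,0.04],[-0.15,-0.85,0,0.06],[-0.15,-0.95,0,0.08],[-0.15,-0.95,0,0.08]],
])

```text
clock: 13.62
tool_pos: [0.4876, 0.0033, 0.1823]
orientation: [180.0, 0.1, 10.1]
force: [-0.0, 0.5, -1.6]
opening: 0.0457
gripper_force: 30.0
```

Call:
send_rows([
  [[-0.06,-0.25,0,0],[-0.11,-0.5,0,0],[-0.11,-0.7,0,0],[-0.11,-0.78,-0.1,0],[-0.11,-0.78,-0.3,0],[-0.11,-0.78,-0.45,0],[-0.11,-0.78,-0.55,0],[-0.11,-0.78,-0.6,0],[-0.11,-0.78,-0.6,0]],
])

```text
clock: 14.75
tool_pos: [0.4664, -0.1508, 0.0628]
orientation: [-180.0, 0.1, 10.3]
force: [0.1, -0.2, -1.6]
opening: 0.046
gripper_force: 30.0
```

Call:
send_rows([
  [[0,0,-0.08,0],[0,0,-0.15,0],[0,0,-0.18,0],[0,0,-0.2,0],[0,0,-0.2,0]],
])

```text
clock: 15.38
tool_pos: [0.4668, -0.1511, 0.0236]
orientation: [180.0, 0.0, 10.3]
force: [0.5, -0.4, -2.7]
opening: 0.0455
gripper_force: 30.0
```

Call:
send_rows([
  [[0,0,-0.01,0],[0,0,-0.015,0],[0,0,-0.015,0]],
])

```text
clock: 15.75
tool_pos: [0.4668, -0.1511, 0.0206]
orientation: [180.0, -0.0, 10.3]
force: [0.1, 0.0, -0.8]
opening: 0.0457
gripper_force: 30.0
```

Call:
send_rows([
  [[0,0,-0.005,0],[0,0,-0.008,0],[0,0,-0.008,0]],
])

```text
clock: 16.12
tool_pos: [0.4668, -0.1511, 0.019]
orientation: [180.0, -0.0, 10.3]
force: [-0.5, -0.4, -0.7]
opening: 0.0458
gripper_force: 30.0
```

Call:
send_rows([
  [[0,0,-0.005,0],[0,0,-0.005,0]],
])

```text
clock: 16.38
tool_pos: [0.4668, -0.1511, 0.0189]
orientation: [180.0, -0.0, 10.3]
force: [-5.2, 2.0, 13.2]
opening: 0.0458
gripper_force: 30.0
```

Call:
send_rows([
  [[0,0,-0.005,0],[0,0,-0.005,0]],
])

```text
clock: 16.62
tool_pos: [0.4669, -0.1511, 0.0189]
orientation: [180.0, -0.0, 10.3]
force: [-7.7, 4.5, 26.6]
opening: 0.0455
gripper_force: 30.0
```

Call:
send_rows([
  [[0,0,0.008,0],[0,0,0.008,0]],
])

```text
clock: 16.88
tool_pos: [0.4671, -0.1511, 0.0189]
orientation: [180.0, -0.0, 10.3]
force: [-0.7, 2.3, 6.8]
opening: 0.0459
gripper_force: 30.0
```

Call:
send_rows([
  [[0,0,0,0],[0,0,0,0],[0,0,0,0]],
], jaw=0.7)

```text
clock: 17.25
tool_pos: [0.4667, -0.1511, 0.0183]
orientation: [-180.0, 0.0, 10.3]
force: [0.1, -0.2, -0.0]
opening: 0.0611
gripper_force: 0.0
```

Call:
send_rows([
  [[0,0,0.05,0],[0,0,0.2,0],[0,0,0.5,0],[0,0,0.8,0],[0,0,0.9,0]],
])

```text
clock: 17.88
tool_pos: [0.4685, -0.1513, 0.2035]
orientation: [179.9, -0.4, 10.3]
force: [-0.2, 1.0, -1.0]
opening: 0.0614
gripper_force: 0.0
```

```bash
python3 - <<'E'
from h import *
from scipy.optimize import minimize
n="side"
for n in("side","top"):
    snap(n,n+"4.png")
    print(n,"brick",rect("power_brick",n,.04),"nb",rect("notebook",n,.011))
    q=ctrl.trace("card_box",n)
    if not q: continue
    r=q[0]["mask"];print(q[0]["bbox"],q[0]["conf"])
    def ren(p):
        x,y,t=p;m=np.zeros((1920,2560),np.uint8);pts=[];c,s=np.cos(t),np.sin(t)
        for z in(0,.034):
            for a,b in((1,1),(1,-1),(-1,1),(-1,-1)):
                d=(a*.0485,b*.0305);pts.append(w2px(n,[x+c*d[0]-s*d[1],y+s*d[0]+c*d[1],z]))
        h=cv2.convexHull((np.array(pts)*4+2).astype(np.float32)).astype(np.int32)
        cv2.fillConvexPoly(m,h,255);return cv2.resize(m,(640,480),interpolation=cv2.INTER_AREA)/255.
    o=minimize(lambda p:np.abs(ren(p)-r).sum(),[.485,-.395,.2],method='Nelder-Mead',options=dict(initial_simplex=[[.485,-.395,.2],[.495,-.395,.2],[.485,-.385,.2],[.485,-.395,.35]]))
    print("card",o.x,np.degrees(o.x[2]),o.fun,r.sum())
b=cv2.imread('pics/side4.png')
cv2.imwrite('pics/f.png',cv2.resize(b[165:385,210:430],(600,600),interpolation=cv2.INTER_CUBIC))
E
```

```text
side brick (0.71, [280.1, 275.1, 310.6, 293.8], array([ 0.4665, -0.1674,  0.1031,  0.0718, 10.0424])) nb (0.83, [259.9, 269.7, 336.4, 307.9], array([ 0.4668, -0.1528,  0.2107,  0.1619, 10.2946]))
[284.9, 328.0, 325.3, 359.2] 0.94
card [ 0.48773972 -0.39145877  0.23265171] 13.329961322494855 52.71764705882352 980
top brick (0.64, [348.9, 271.4, 367.8, 304.0], array([ 0.461 , -0.1539,  0.1064,  0.0444, 11.6319])) nb (0.58, [325.2, 256.8, 383.6, 326.9], array([ 0.4648, -0.1506,  0.2129,  0.1522, 10.8219]))
[426.2, 293.8, 448.3, 332.2] 0.77
card [ 0.48779    -0.39569095  0.25025173] 14.338368074788525 37.44705882352941 756
```

View pics/f.png

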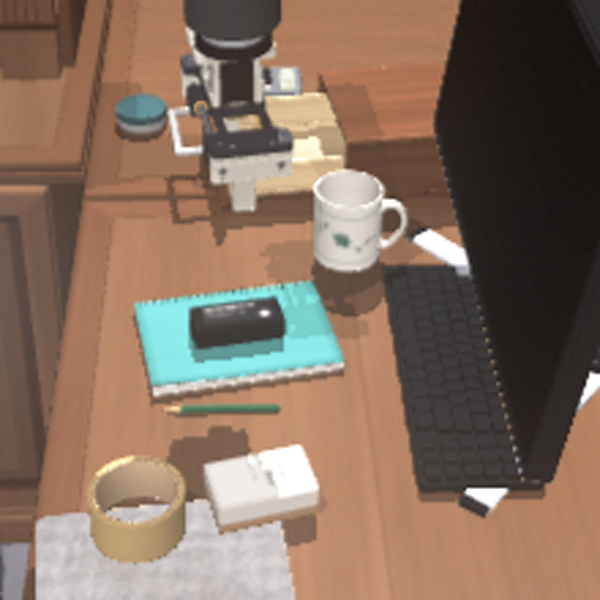

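The brick lies flat on the notebook (crop 190–285, 300–347) with everything else in place. The two views agree on the card box at about (0.488, -0.394) with yaw 13.8°. Going there.

Call:
send_rows([
  [[0.02,-0.3,0,0.04],[0.06,-0.6,0,0.04],[0.1,-0.9,0,0.04],[0.1,-1,0,0.04]],
], jaw=0.92)

```text
clock: 18.77
tool_pos: [0.4863, -0.3539, 0.1966]
orientation: [-179.9, 0.2, 13.6]
force: [-0.8, 1.3, -1.2]
opening: 0.0802
gripper_force: 0.0
```

Call:
send_rows([
  [[0,-0.21,-0.2,0],[0,-0.21,-0.45,0],[0,-0.21,-0.65,0],[0,-0.21,-0.78,0],[0,-0.21,-0.86,0],[0,-0.21,-0.93,0],[0,-0.21,-0.935,0],[0,-0.21,-0.935,0]],
])

```text
clock: 19.77
tool_pos: [0.4873, -0.3933, 0.0124]
orientation: [180.0, -0.0, 13.7]
force: [-0.5, -0.2, 0.7]
opening: 0.0807
gripper_force: 0.0
```

Call:
send_rows([
  [[0,0,0,0],[0,0,0,0],[0,0,0,0],[0,0,0,0],[0,0,0,0]],
], jaw=0.4)

```text
clock: 20.4
tool_pos: [0.4871, -0.3934, 0.0122]
orientation: [180.0, -0.0, 13.7]
force: [-1.4, 0.4, 5.2]
opening: 0.0607
gripper_force: 30.0
```

Call:
send_rows([
  [[0,0,0.08,0],[0,0,0.25,0],[0,0,0.5,0],[0,0,0.75,0],[0,0,0.92,0],[0,0,0.95,0]],
])

```text
clock: 21.15
tool_pos: [0.4877, -0.3936, 0.2054]
orientation: [179.8, -0.2, 13.7]
force: [0.0, 0.1, -1.2]
opening: 0.0607
gripper_force: 30.0
```

Call:
send_rows([
  [[0,0.2,0,0],[0,0.5,0,0],[0,0.8,0,0],[0,0.99,0,0]],
])

```text
clock: 21.65
tool_pos: [0.4857, -0.1928, 0.2011]
orientation: [-179.9, 0.1, 13.8]
force: [0.1, 0.1, -1.3]
opening: 0.061
gripper_force: 30.0
```

Call:
send_rows([
  [[0,0.3,0,-0.02],[0,0.6,0,-0.04],[0,0.9,0,-0.06],[0,0.99,0,-0.075]],
])

```text
clock: 22.15
tool_pos: [0.4859, 0.0056, 0.2012]
orientation: [-180.0, 0.1, 7.4]
force: [0.9, -1.2, -1.7]
opening: 0.061
gripper_force: 30.0
```

Call:
send_rows([
  [[0.05,0.3,0,0],[0.1,0.6,0,0],[0.15,0.85,0,0],[0.15,0.99,0,0],[0.15,0.99,-0.2,0],[0.15,0.99,-0.4,0],[0.15,0.99,-0.52,0],[0.15,0.99,-0.52,0]],
])

```text
clock: 23.15
tool_pos: [0.515, 0.1996, 0.0953]
orientation: [179.8, 0.3, 7.2]
force: [-0.6, -0.7, 0.7]
opening: 0.0607
gripper_force: 30.0
```

```bash
python3 - <<'E'
from h import *
b=snap("side","side5.png");t=snap("top","top5.png")
print(ctrl.get_obs()["tool_pos"],ctrl.get_obs()["orientation"])
a=cv2.resize(b[170:260,260:380,::-1],(800,600),interpolation=cv2.INTER_CUBIC)
cv2.imwrite('pics/g.png',a)
for n in("side","top"):
    for q in ctrl.spot_point("drawer_in",n)[:1]: print(n,q,px2w(n,q["pixel"][1],q["pixel"][0],.016))
E
```

```text
[0.51693721 0.20087258 0.09801581] [1.79978779e+02 6.07780286e-03 7.27064594e+00]
side {'pixel': [223.9, 307.2], 'conf': 0.82} [0.50916994 0.19453808 0.016     ]
top {'pixel': [236.7, 260.6], 'conf': 0.72} [0.5212051  0.19466719 0.016     ]
```

View pics/g.png

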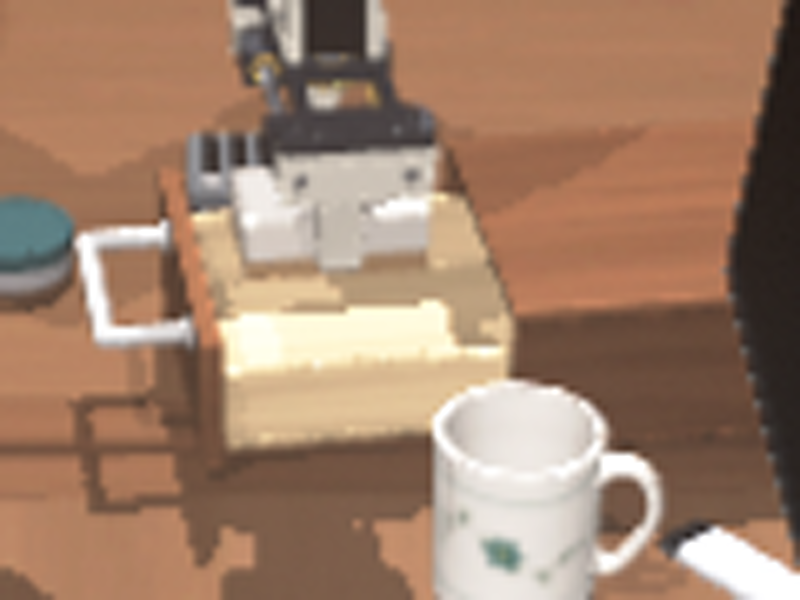

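The box sits level above the middle of the open drawer (crop 235–430, walls 222–510), well clear of the front. Lowering it.

Call:
send_rows([
  [[0,0,-0.12,0],[0,0,-0.22,0],[0,0,-0.28,0],[0,0,-0.31,0],[0,0,-0.33,0],[0,0,-0.33,0]],
])

```text
clock: 24.1
tool_pos: [0.5169, 0.201, 0.0318]
orientation: [-180.0, -0.0, 7.3]
force: [0.8, -0.6, -1.0]
opening: 0.061
gripper_force: 30.0
```

Call:
send_rows([
  [[0,0,-0.008,0],[0,0,-0.014,0],[0,0,-0.014,0]],
])

```text
clock: 24.48
tool_pos: [0.5168, 0.2009, 0.0288]
orientation: [180.0, -0.0, 7.3]
force: [-0.5, 0.2, -1.0]
opening: 0.0606
gripper_force: 30.0
```

Call:
send_rows([
  [[0,0,-0.004,0],[0,0,-0.004,0]],
])

```text
clock: 24.72
tool_pos: [0.5167, 0.2009, 0.0279]
orientation: [180.0, 0.0, 7.3]
force: [-0.4, -0.0, -1.2]
opening: 0.0608
gripper_force: 30.0
```

Call:
send_rows([
  [[0,0,-0.003,0],[0,0,-0.003,0]],
])

```text
clock: 24.98
tool_pos: [0.5167, 0.2009, 0.0273]
orientation: [180.0, 0.0, 7.3]
force: [0.3, 0.9, -0.3]
opening: 0.0606
gripper_force: 30.0
```

Call:
send_rows([
  [[0,0,-0.003,0],[0,0,-0.003,0]],
])

```text
clock: 25.22
tool_pos: [0.5168, 0.2009, 0.0267]
orientation: [180.0, 0.0, 7.3]
force: [-1.3, 0.5, -1.6]
opening: 0.0608
gripper_force: 30.0
```

Call:
send_rows([
  [[0,0,-0.003,0],[0,0,-0.003,0]],
])

```text
clock: 25.48
tool_pos: [0.5168, 0.2009, 0.0261]
orientation: [180.0, 0.0, 7.3]
force: [-0.3, -0.8, -1.0]
opening: 0.0606
gripper_force: 30.0
```

Call:
send_rows([
  [[0,0,-0.004,0],[0,0,-0.004,0]],
])

```text
clock: 25.72
tool_pos: [0.5172, 0.201, 0.026]
orientation: [-180.0, -0.1, 7.3]
force: [-0.7, -1.1, 5.2]
opening: 0.0606
gripper_force: 30.0
```

Call:
send_rows([
  [[0,0,-0.004,0],[0,0,-0.004,0]],
])

```text
clock: 25.98
tool_pos: [0.5178, 0.2011, 0.026]
orientation: [-180.0, -0.1, 7.3]
force: [-0.8, -2.2, 10.6]
opening: 0.0605
gripper_force: 30.0
```

Call:
send_rows([
  [[0,0,0.004,0],[0,0,0.006,0]],
])

```text
clock: 26.22
tool_pos: [0.5172, 0.2012, 0.026]
orientation: [-180.0, -0.1, 7.3]
force: [1.0, 0.3, 1.4]
opening: 0.0608
gripper_force: 30.0
```

Call:
send_rows([
  [[0,0,0,0],[0,0,0,0],[0,0,0,0]],
], jaw=0.82)

```text
clock: 26.6
tool_pos: [0.5165, 0.2008, 0.0255]
orientation: [180.0, 0.0, 7.3]
force: [-0.3, 0.5, 0.2]
opening: 0.0715
gripper_force: 0.0
```

Call:
send_rows([
  [[0,0,0.06,0],[0,0,0.2,0],[0,0,0.5,0],[0,0,0.8,0],[0,0,0.87,0]],
])

```text
clock: 27.22
tool_pos: [0.5186, 0.202, 0.2054]
orientation: [-179.8, -0.4, 7.3]
force: [-0.2, 1.1, -0.1]
opening: 0.0716
gripper_force: 0.0
```

Call:
send_rows([
  [[-0.2,-0.03,0,-0.12],[-0.4,-0.05,0,-0.24],[-0.62,-0.08,0,-0.36],[-0.62,-0.08,0,-0.48],[-0.62,-0.08,0,-0.6],[-0.62,-0.08,0,-0.72],[-0.62,-0.08,0,-0.84],[-0.62,-0.08,0,-0.95],[-0.62,-0.08,0,-1],[-0.62,-0.08,0,-1]],
], jaw=0.34)

```text
clock: 28.48
tool_pos: [0.3925, 0.1847, 0.1998]
orientation: [180.0, -0.0, -78.7]
force: [0.6, -0.0, 0.4]
opening: 0.0299
gripper_force: 0.0
```

```bash
python3 - <<'E'
from h import *
b=snap("side","side6.png")
o=ctrl.get_obs();print(o["clock"],o["tool_pos"],o["orientation"],o["opening"])
print(rect("card_box","side",.05))
a=cv2.resize(b[170:260,260:380,::-1],(800,600),interpolation=cv2.INTER_CUBIC)
cv2.imwrite('pics/h.png',a)
E
```

```text
28.525 [0.39257654 0.18471063 0.19978637] [ 1.79990409e+02 -3.16438534e-05 -7.85830859e+01] 0.02990307276164389
(0.79, [297.3, 212.6, 323.0, 222.8], array([5.170000e-01, 1.906000e-01, 9.590000e-02, 8.860000e-02,
       1.795222e+02]))
```

View pics/h.png

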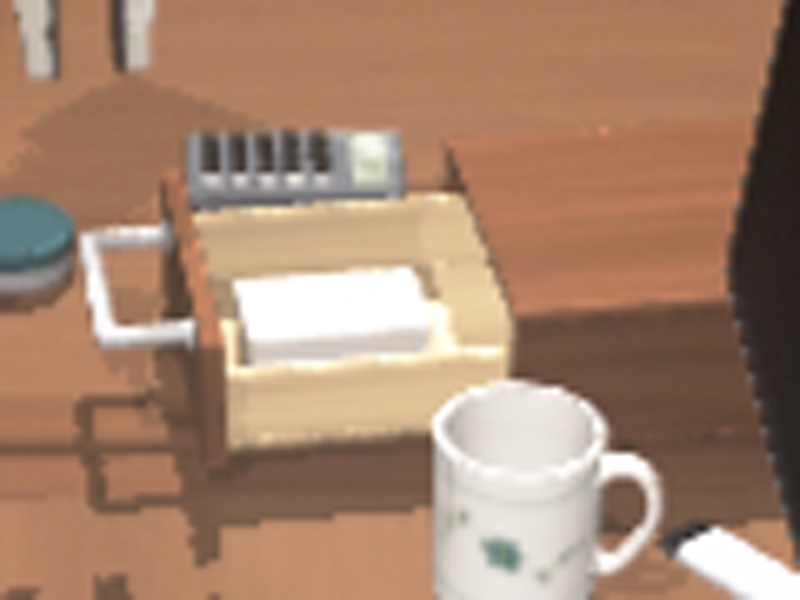

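The box is flat inside the drawer (crop 235–430, 268–362) and the drawer hasn't moved. Gripping the handle again.

Call:
send_rows([
  [[0,0,-0.2,-0.045],[0,0,-0.4,-0.045],[0,0,-0.55,-0.045],[0,0,-0.68,-0.045],[0,0,-0.765,-0.045],[0,0,-0.765,-0.045]],
])

```text
clock: 29.32
tool_pos: [0.3921, 0.1841, 0.0458]
orientation: [179.9, -0.1, -82.5]
force: [0.6, 0.3, 0.1]
opening: 0.0299
gripper_force: 0.0
```

Call:
send_rows([
  [[0,0,0,0],[0,0,0,0],[0,0,0,0],[0,0,0,0]],
], jaw=0.0)

```text
clock: 29.82
tool_pos: [0.3932, 0.1854, 0.0475]
orientation: [-179.9, 0.1, -82.5]
force: [-2.2, -0.6, 7.0]
opening: 0.0091
gripper_force: 30.0
```

Call:
send_rows([
  [[0.03,0.004,0,0],[0.09,0.012,0,0],[0.16,0.021,0,0],[0.24,0.031,0,0],[0.32,0.042,0,0],[0.4,0.052,0,0],[0.48,0.062,0,0],[0.55,0.071,0,0],[0.61,0.079,0,0],[0.65,0.084,0,0],[0.68,0.088,0,0],[0.68,0.088,0,0]],
])

```text
clock: 31.32
tool_pos: [0.53, 0.2031, 0.0475]
orientation: [-179.9, 0.0, -82.5]
force: [0.9, 0.5, 4.8]
opening: 0.0085
gripper_force: 30.0
```

Call:
send_rows([
  [[0.015,0.002,0,0],[0.03,0.004,0,0],[0.03,0.004,0,0]],
])

```text
clock: 31.7
tool_pos: [0.5354, 0.2038, 0.0475]
orientation: [-179.9, 0.0, -82.5]
force: [-0.2, 1.0, 4.5]
opening: 0.009
gripper_force: 30.0
```

Call:
send_rows([
  [[0.01,0.001,0,0],[0.02,0.003,0,0],[0.02,0.003,0,0]],
])

```text
clock: 32.08
tool_pos: [0.5392, 0.2043, 0.0475]
orientation: [-179.9, 0.0, -82.5]
force: [-0.4, 0.2, 5.9]
opening: 0.0087
gripper_force: 30.0
```

Call:
send_rows([
  [[0.008,0.001,0,0],[0.015,0.002,0,0],[0.015,0.002,0,0]],
])

```text
clock: 32.45
tool_pos: [0.5418, 0.2046, 0.0475]
orientation: [-180.0, 0.0, -82.5]
force: [-2.0, 1.2, 8.1]
opening: 0.009
gripper_force: 30.0
```

Call:
send_rows([
  [[0.005,0.001,0,0],[0.01,0.001,0,0],[0.01,0.001,0,0]],
])

```text
clock: 32.83
tool_pos: [0.5418, 0.2045, 0.0475]
orientation: [179.9, 0.0, -82.6]
force: [-11.6, 4.0, 15.0]
opening: 0.0089
gripper_force: 30.0
```

Call:
send_rows([
  [[0.005,0.001,0,0],[0.005,0.001,0,0]],
])

```text
clock: 33.08
tool_pos: [0.5418, 0.2045, 0.0474]
orientation: [179.8, -0.0, -82.6]
force: [-15.5, 4.2, 18.7]
opening: 0.0091
gripper_force: 30.0
```

Call:
send_rows([
  [[-0.006,-0.001,0,0],[-0.006,-0.001,0,0]],
])

```text
clock: 33.33
tool_pos: [0.5418, 0.2045, 0.0475]
orientation: [179.9, 0.0, -82.5]
force: [-10.1, 3.2, 13.3]
opening: 0.0087
gripper_force: 30.0
```

Call:
send_rows([
  [[0,0,0,0],[0,0,0,0],[0,0,0,0]],
], jaw=0.34)

```text
clock: 33.7
tool_pos: [0.5434, 0.2043, 0.0465]
orientation: [180.0, -0.0, -82.6]
force: [1.6, -1.0, 0.5]
opening: 0.0288
gripper_force: 0.0
```

Call:
send_rows([
  [[0,0,0.05,0],[0,0,0.15,0],[0,0,0.35,0],[0,0,0.65,0],[0,0,0.95,0],[0,0,1,0],[0,0,1,0]],
])

```text
clock: 34.58
tool_pos: [0.5437, 0.2046, 0.2478]
orientation: [-179.9, 0.1, -82.6]
force: [-0.8, -0.1, -0.3]
opening: 0.0298
gripper_force: 0.0
```

```bash
python3 - <<'E'
from h import *
b=snap("side","side7.png")
print(ctrl.get_obs()["clock"],ctrl.get_obs()["tool_pos"],ctrl.get_obs()["force"])
for t,z in(("power_brick",.04),("notebook",.011),("mug",.094),("tape_roll",.048),("calculator",.014)):print(t,rect(t,"side",z))
a=cv2.resize(b[165:385,210:430,::-1],(600,600),interpolation=cv2.INTER_CUBIC)
cv2.imwrite('pics/i.png',a)
E
```

```text
34.625 [0.54308187 0.2042544  0.24628838] [-0.46238207  0.26075105 -0.55995152]
power_brick (0.87, [284.8, 278.6, 313.8, 293.2], array([ 0.4686, -0.1664,  0.0982,  0.0644,  8.3293]))
notebook (0.57, [260.4, 268.5, 336.9, 309.5], array([ 0.4683, -0.1534,  0.212 ,  0.1591, 10.499 ]))
mug (0.78, [323.5, 226.6, 355.8, 265.7], array([ 6.05000e-01, -5.11000e-02,  1.92100e-01,  9.49000e-02,
        8.67361e+01]))
tape_roll (0.79, [239.7, 336.0, 279.2, 375.2], array([ 3.72500e-01, -4.42200e-01,  1.30500e-01,  8.81000e-02,
        9.13401e+01]))
calculator (0.55, [288.6, 188.0, 318.2, 200.8], array([5.007000e-01, 4.172000e-01, 1.243000e-01, 9.020000e-02,
       1.792097e+02]))
```

View pics/i.png

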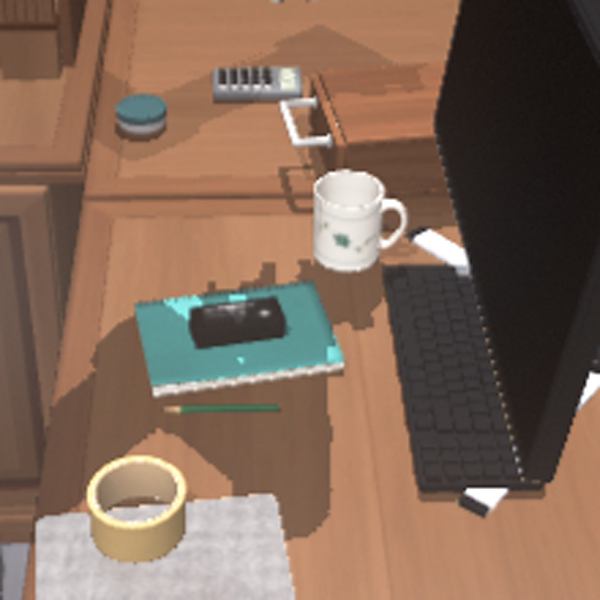

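The drawer is shut with no gap left, the brick lies flat on the notebook, and the mug, tape roll and calculator haven't moved. Handing in.

```bash
python3 -c "
from plant import ctrl
print(ctrl.close_job())"
```

```text
the job is handed in; nothing more can be done
None
```

The job is handed in at about 34.6 s of the 72 s allowed: the brick lies flat on the notebook, the card box is flat in the drawer, the drawer is pushed to its shut stop, and the mug, tape roll and calculator are where they were.

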